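Lay the gearbox bracket down on the bolster

TASK

Tip the tall green bracket over towards the wooden bolster with your fingertips, keeping its foot down at the steel strip, and let it down gently so that it ends on its side with its upright leaning across the bolster. Steer and support it all the way (do not let it drop); do not pinch it, press hard on it or lift it off the board, leave the other things where they are, and finish clear of it.

Things in the scene. Friction and masses are not known exactly. Their poses are not given: they have to be found in the camera images.
- bracket: Tall green casting, 0.65 kg, 210 mm. Foot 64 (x) x 70 (y) x 12 mm; upright slab 22 mm thick (x -4 to +18 mm), 70 mm wide, on its -x side a boss (radius 29, 10 thick, centre z 125 mm) and ribs below z 64; +x face and top 50 mm plain. Origin: centre of the underside; z up, +x to the bolster. Centre of mass about 28 mm behind the toe edge, 94 mm up: past about 0.29 rad of lean it falls by itself.
- bracket_toe (a point): Middle of the toe edge, the lower front edge of the foot, bracket frame (32, 0, 0) mm. The bracket tips about this edge.
- bracket_top (a point): Middle of the bracket's top end, bracket frame (7, 0, 210) mm.
- board: Fixed plywood board 340 (x) x 200 (y) x 12 mm. Origin: centre of the underside; +x is the tipping direction, bracket to bolster. Steel foot strip on it, 8 x 100 mm, 6 mm high, bracket-side face at x = -50 mm. The bracket starts with its toe 1 to 7 mm short of that face, up to 8 mm off in y, turned up to 0.1 rad.
- bolster: Fixed wooden bar across the board, 30 (x) x 120 (y) x 65 mm high, on the board top at board x = +100 mm; its upper edge is 77 mm above the bench. Origin: centre of its underside. The bracket laid over it leans about 1.24 rad from upright, its top end reaching about 15 mm past it.
- bearing: Bystander: steel bearing ring, 38 mm across, 13 mm high, lying on the board beside the bracket's path on the +y side. Origin: centre of underside.
- socket: Bystander: steel socket, 24 mm across, 36 mm high, standing on the board on the -y side. Origin: centre of underside.
- tin: Bystander: paint tin, 84 mm across, 75 mm high, on the bench to one side of the board. Origin: centre of underside.
- jar: Bystander: jar, 66 mm across, 110 mm high, on the bench to one side of the board. Origin: centre of underside.
- gear: Bystander: steel gear wheel, 84 mm across, 30 mm high, on the bench to one side of the board. Origin: centre of underside.
Things that resemble listed ones, but are neither listed nor needed, are in the scene too. What is shaped like the bracket but orange is not meant.

How it is judged:
By the outcome, as a careful person would: the job done as asked, in the order asked, and still so for the second after the job is handed in, with the robot touching nothing.
It also fails if it takes over 48 s, if anything falls off the work surface, if the arm or the gripper's body presses on something with over 40 N, if the wrist force passes 120 N, or if a joint passes its speed limit or range.

ROBOT

A 6-joint arm with a two-finger parallel gripper is mounted at the origin on the work surface. World frame = base frame: x ahead of the robot, y to its left, z up, the work surface at z = 0. Lengths are in m, angles in rad, forces in N, time in s.
With the tool pointing down it reaches from about 0.3 to 0.875 m from the base axis. Payload 6.4 kg.
Tool frame: the origin (TCP) lies midway between the tips of the shut fingers; the grasp point (between the pads) lies 19 mm behind it; z points along the fingers, y is the line along which they close (so a half turn about z gives the same grasp; the last joint's range is limited). The gripper opens to 85 mm and grips with 20 to 120 N. Pads are 22 mm wide; open, the fingers measure 114 mm over their backs; the gripper's body (76 mm by 85 mm) begins 54 mm behind the grasp point. The pads swing forward as they close: fully open they stand 13 mm farther back than shut.
Start: joints at [-1.399, 0.181, 1.607, -0, 1.354, -0.206], TCP at [0.212, -0.534, 0.231] pointing down, gripper open.
Joint ranges: [-2.99, 2.99], [-0.89, 2.07], [0.3, 2.58], [-1.14, 4.28], [0, 2.63], [-3.12, 3.12]. Speed limits (rad/s): [2.57, 2.57, 3.01, 3.14, 3.14, 3.14].

INTERFACE

Orientations are given as a unit quaternion [w, x, y, z].
In Python, from bench import arm, cams gives the robot as it stands.
- The arm moves only by the shell command python3 -m pendant 'ROWS' [FORCE]. ROWS is a JSON object of lists of equal length, an entry for each row: "xyz": the shift along the tool's x, y, z in m, a list of three; "delta_rot": the turn, a rotation vector about the tool's x, y, z in degrees, a list of three; "grip": the opening, from 0 (shut) to 1 (fully open). A call has 1 to 20 rows; each row is the pose to reach, as a shift and turn from the pose commanded when the call began, along the tool's axes at that moment; what a row does not reach only later rows make up. A row lasts 1/10 s, in which the tool goes at most 50 mm and 8.59 degrees, less where a joint would pass 70% of its speed; a pose out of reach is approached as far as the arm can. A call with a gripper value outside its range is refused whole. The fingers move at their own pace and stop on an object; FORCE is the grip in N (left out, the last holds). Time passes only in rows, so rows that repeat a pose let the fingers close. It gives the time, the measured TCP pose, the force, the opening and the grip force at its end, in the units of the state.
- arm.state(): the state, without advancing time (a new reading comes with each control period).
- cams.read_camera(name): name is "side" or "top" or "wrist"; returns the picture (480x640x3 uint8, red, green, blue); there is no depth.
- cams.get_calibration(name): a dict with "fx", "fy", "cx", "cy" (pixels), "world_to_cam" (4x4, takes a point from world to camera coordinates); the wrist camera has in their place "hand_eye" (4x4, takes a point from camera to tool coordinates, whose origin is the TCP and whose axes are the flange's). Camera axes: x right, y up, looking along -z (the intrinsics and any distortion apply to the point x, -y, -z); pixel columns grow to the right and rows downward; lengths in m; the calibration is good to about 2 mm. A picture is of the moment at which its call begins: read the wrist's pose just before it. get_calibration takes no time and is no camera call.
- arm.close_job(): hands the job in; it is judged then, once.
The state is a dict: "time": time; "q": joint angles; "qvel": joint speeds; "joint_torque": joint torques, N m; "position": TCP position; "eef_rot": TCP orientation; "wrist_force": force on the tool from outside, world axes, zero at the start; "ft_torque": the same for the moment, N m; "width": finger opening in m; "finger_force": force on a finger pad.
Only numpy, scipy, OpenCV 4.12 (cv2) and the standard library are available. Lean on these libraries where they do the work, as an engineer would, in place of code of your own. Each camera call takes 0.05 s, during which the arm holds its last target. There are 200 camera calls.

## Working session

There is one attempt and no reset: what is moved stays moved. The work goes in short steps, Python scripts to look and compute and a shell command to move; the robot and the scene stay as the last step left them, time stands still between calls to the robot, and variables do not carry over. Pictures are saved under pics/ and viewed, at most 13 in all, crops included, and the job is handed in when it is done.

```bash
ls; mkdir -p pics; python3 - <<'E'
from bench import arm, cams
import cv2, numpy as np
a=cams.read_camera("side");b=cams.read_camera("top")
cv2.imwrite("pics/side0.png",a[:,:,::-1]);cv2.imwrite("pics/top0.png",b[:,:,::-1])
for n in("side","top","wrist"):
    print(n,{k:np.round(v,4).tolist() if hasattr(v,'__len__') and not isinstance(v,str) else v for k,v in cams.get_calibration(n).items()})
s=arm.state();print(s)
E
```

```text
pics
side {'fx': 562.2359468513203, 'fy': 562.2359468513203, 'cx': 318.83827427096946, 'cy': 241.06451647064168, 'world_to_cam': [[-0.6697, -0.7426, -0.0012, 0.3395], [0.4004, -0.3625, 0.8416, -0.3412], [-0.6254, 0.5631, 0.5402, -0.9245], [0.0, 0.0, 0.0, 1.0]]}
top {'fx': 486.255618311876, 'fy': 486.255618311876, 'cx': 316.5310301488447, 'cy': 236.02091773262487, 'world_to_cam': [[0.0239, -0.9994, 0.0269, -0.0569], [0.9975, 0.0256, 0.0661, -0.5064], [-0.0668, 0.0253, 0.9974, -1.0998], [0.0, 0.0, 0.0, 1.0]]}
wrist {'fx': 357.61896028022255, 'fy': 357.61896028022255, 'cx': 317.7826287410859, 'cy': 240.98618435421764, 'hand_eye': [[-0.0005, 0.9562, 0.2926, 0.0743], [1.0, 0.0004, 0.0005, 0.0009], [0.0004, 0.2926, -0.9562, -0.1426], [0.0, 0.0, 0.0, 1.0]]}
{'time': 0.1, 'q': array([-1.39929588e+00,  1.81512076e-01,  1.60792042e+00, -1.05764491e-05,
        1.35379039e+00, -2.06273174e-01]), 'qvel': array([ 0.00050596, -0.00180854, -0.00132244,  0.00042599, -0.00078066,
       -0.00123015]), 'joint_torque': array([-1.77006518e-04, -4.45884633e+01, -3.52233517e+01, -2.37648346e-04,
        4.13359536e-03,  1.09223163e-05]), 'position': array([ 0.21202952, -0.53393756,  0.23044276]), 'eef_rot': array([-8.15081143e-04,  9.82213321e-01,  1.87766681e-01,  9.00867779e-06]), 'wrist_force': array([-0.51892264,  0.35874883, -0.47163199]), 'ft_torque': array([ 0.0311723 ,  0.01374542, -0.05222424]), 'finger_force': 0.0, 'width': 0.08550523354414685}
```

View pics/side0.png

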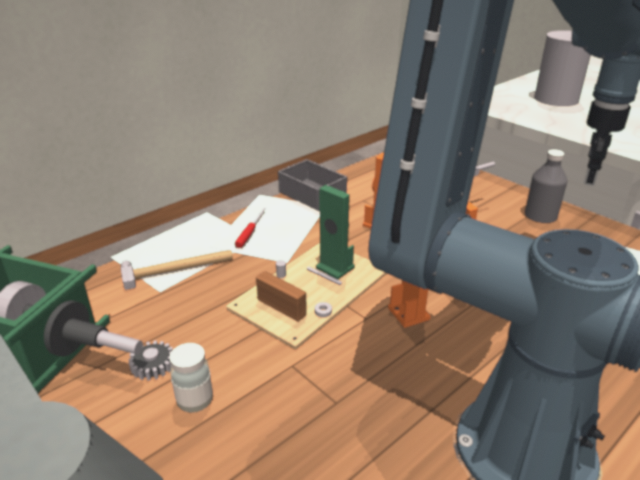

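View pics/top0.png

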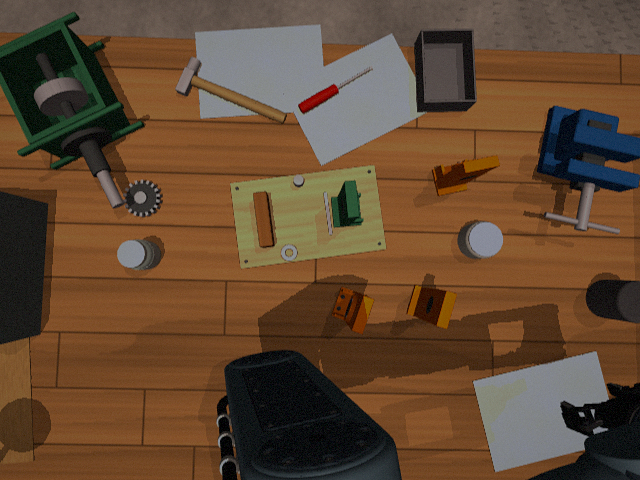

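The side picture shows one green bracket at (337,230), the bolster at (281,296), and the bearing at (323,309). In the top picture the green bracket is at (349,203), the bolster at (263,219), and the strip at (328,213). The similar shapes at (465,175), (352,308) and (432,305) are orange, so the green one is meant. I'll confirm it in an enlarged crop.

```bash
python3 - <<'E'
import cv2
a=cv2.imread("pics/top0.png")[155:280,225:395];b=cv2.imread("pics/side0.png")[170:350,220:390]
cv2.imwrite("pics/topc.png",cv2.resize(a,None,fx=4.6,fy=4.6,interpolation=cv2.INTER_CUBIC))
cv2.imwrite("pics/sidec.png",cv2.resize(b,None,fx=3.3,fy=3.3,interpolation=cv2.INTER_CUBIC))
E
```

```text
(no output)
```

View pics/topc.png

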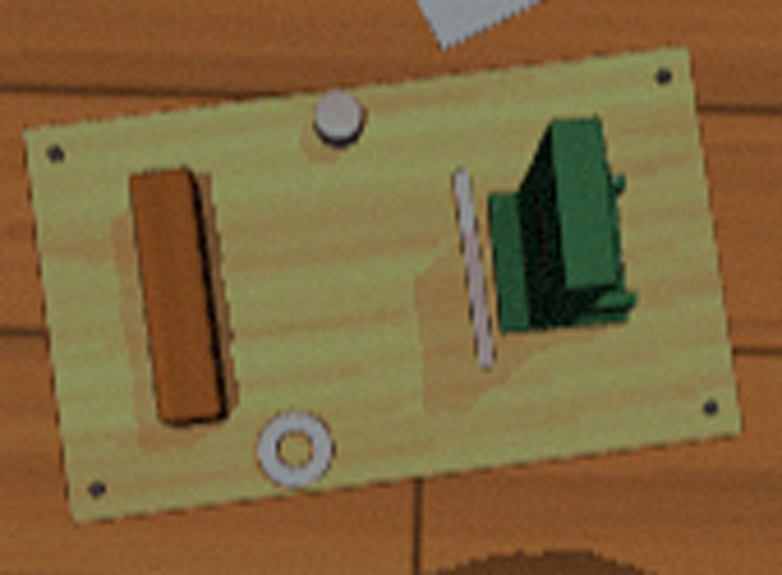

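View pics/sidec.png

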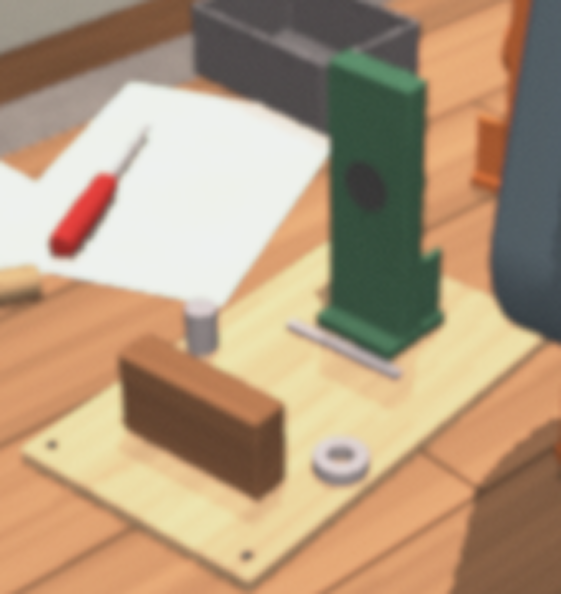

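The crop shows the green bracket: top end corners (553,120), (600,118), (618,284), (569,290), foot toe edge from (489,195) to (504,333). The strip runs (461,171) to (487,367), and the board corners are (25,130), (687,47), (740,432), (75,522). This is the tall green casting standing just behind the strip, so it fits the description.

```bash
cat > h.py <<'E'
from bench import arm, cams
import numpy as np
from scipy.spatial.transform import Rotation as R
def ray(n,u,v,z):
    c=cams.get_calibration(n);T=np.linalg.inv(c["world_to_cam"])
    d=T[:3,:3]@np.array([(u-c["cx"])/c["fx"],-(v-c["cy"])/c["fy"],-1]);o=T[:3,3]
    return o+d*(z-o[2])/d[2]
def proj(n,p):
    c=cams.get_calibration(n);q=np.array(c["world_to_cam"])@np.r_[p,1]
    return c["cx"]+c["fx"]*q[0]/-q[2], c["cy"]-c["fy"]*q[1]/-q[2]
E
python3 - <<'E'
from h import *
t=lambda x,y,z: ray("top",225+(x+.5)/4.6-.5,155+(y+.5)/4.6-.5,z)
np.set_printoptions(precision=4,suppress=True)
C=np.array([t(*p,.012) for p in[(25,130),(687,47),(740,432),(75,522)]])
print(C, [np.linalg.norm(C[i]-C[(i+1)%4]) for i in range(4)]); bc=C.mean(0)
ex=(C[0]-C[1]+C[3]-C[2]); ex/=np.linalg.norm(ex); ey=np.array([-ex[1],ex[0],0])
print("board",bc,"yaw",np.arctan2(ex[1],ex[0]))
B=lambda p:np.round([ (p-bc)@ex*1e3,(p-bc)@ey*1e3,p[2]*1e3],1)
for n,p,z in[("strip",(461,171),.018),("strip",(487,367),.018),("top",(553,120),.222),("top",(600,118),.222),("top",(618,284),.222),("top",(569,290),.222),("foot",(489,195),.024),("foot",(504,333),.024),("sock",(340,116),.048),("bear",(295,449),.025),("bol",(130,176),.077),("bol",(186,168),.077),("bol",(222,416),.077),("bol",(163,424),.077)]:
    w=t(*p,z); print(n,w,B(w))
s=lambda x,y,z: ray("side",220+(x+.5)/3.3-.5,170+(y+.5)/3.3-.5,z)
for n,p,z in[("top",(330,65),.222),("top",(421,93),.222),("top",(425,76),.222),("top",(345,51),.222),("foottoe",(319,316),.024),("foottoe",(391,347),.024)]:
    w=s(*p,z); print("side",n,w,B(w))
E
```

```text
[[ 0.6262  0.1587  0.012 ]
 [ 0.6784 -0.1748  0.012 ]
 [ 0.4832 -0.2047  0.012 ]
 [ 0.43    0.127   0.012 ]] [np.float64(0.3375928908408708), np.float64(0.19749109795488226), np.float64(0.335877137514907), np.float64(0.19870454149907266)]
board [ 0.5544 -0.0234  0.012 ] yaw 1.727825023837043
strip [ 0.6106 -0.061   0.018 ] [-45.9 -49.6  18. ]
strip [ 0.5122 -0.0763  0.018 ] [-45.6  50.   18. ]
top [ 0.6003 -0.0902  0.222 ] [-73.1 -34.9 222. ]
top [ 0.6017 -0.1096  0.222 ] [-92.4 -33.2 222. ]
top [ 0.5332 -0.1182  0.222 ] [-90.3  35.8 222. ]
top [ 0.5302 -0.0982  0.222 ] [-70.   35.6 222. ]
foot [ 0.5979 -0.075   0.024 ] [-57.8 -34.9  24. ]
foot [ 0.529 -0.084  0.024] [-55.9  34.6  24. ]
sock [0.6313 0.     0.048 ] [ 11.2 -79.6  48. ]
bear [0.4686 0.0182 0.025 ] [54.6 78.2 25. ]
bol [0.5944 0.0983 0.077 ] [114.  -58.5  77. ]
bol [0.599  0.0719 0.077 ] [ 87.2 -58.9  77. ]
bol [0.4817 0.0514 0.077 ] [85.3 60.2 77. ]
bol [0.4772 0.079  0.077 ] [113.2  60.3  77. ]
side top [ 0.5932 -0.0805  0.222 ] [-62.4 -29.3 222. ]
side top [ 0.5253 -0.0977  0.222 ] [-68.8  40.4 222. ]
side top [ 0.5402 -0.116   0.222 ] [-89.2  28.5 222. ]
side top [ 0.6014 -0.1015  0.222 ] [-84.4 -34.2 222. ]
side foottoe [ 0.5944 -0.071   0.024 ] [-53.2 -32.1  24. ]
side foottoe [ 0.5329 -0.0832  0.024 ] [-55.6  30.6  24. ]
```

```bash
cat >> h.py <<'E'
YB=1.728; EX=np.array([np.cos(YB),np.sin(YB),0]); EY=np.array([-EX[1],EX[0],0]); EZ=np.array([0,0,1.])
BC=np.array([.5544,-.0234,0])
W=lambda x,y,z: BC+EX*x/1e3+EY*y/1e3+EZ*z/1e3      # board mm -> world
Bd=lambda p: np.round([(p-BC)@EX*1e3,(p-BC)@EY*1e3,p[2]*1e3],1)
def st():
    s=arm.state(); q=s["eef_rot"]; return s,np.array(s["position"]),R.from_quat(np.r_[q[1:],q[0]])
def rot(z,y):   # tool axes from z and y direction
    z=z/np.linalg.norm(z); y=y-z*(y@z); y/=np.linalg.norm(y); return R.from_matrix(np.c_[np.cross(y,z),y,z])
def rel(p,Rt,p0=None,R0=None):
    if R0 is None: _,p0,R0=st()
    print("xyz",np.round(R0.inv().apply(p-p0),4).tolist(),"rot",np.round((R0.inv()*Rt).as_rotvec(degrees=True),1).tolist())
def tilt(f): return np.sin(f)*EX-np.cos(f)*EZ   # + = tip towards +x
np.set_printoptions(precision=4,suppress=True)
E
python3 - <<'E'
from h import *
for n,u,v,z in[("o1",432,305,.1),("o2",352,308,.1),("o3",465,175,.1),("tin",482,240,.075),("jar",135,255,.11)]:print(n,ray("top",u,v,z))
rel(np.array([.57,-.27,.34]),rot(tilt(0),-EY))
E
```

```text
o1 [ 0.3618 -0.2907  0.1   ]
o2 [ 0.3518 -0.1207  0.1   ]
o3 [ 0.6427 -0.3603  0.1   ]
tin [ 0.5044 -0.4068  0.075 ]
jar [0.4522 0.3349 0.11  ]
xyz [0.4301, -0.1135, -0.1092] rot [-0.1, -0.1, -77.4]
```

```bash
python3 -m pendant '{"xyz":[[0,0,-0.05],[0.05,0,-0.109],[0.43,-0.113,-0.109],[0.43,-0.113,-0.109],[0.43,-0.113,-0.109],[0.43,-0.113,-0.109],[0.43,-0.113,-0.109],[0.43,-0.113,-0.109],[0.43,-0.113,-0.109],[0.43,-0.113,-0.109],[0.43,-0.113,-0.109],[0.43,-0.113,-0.109],[0.43,-0.113,-0.109],[0.43,-0.113,-0.109],[0.43,-0.113,-0.109]],"delta_rot":[[0,0,0],[0,0,0],[0,0,-77.4],[0,0,-77.4],[0,0,-77.4],[0,0,-77.4],[0,0,-77.4],[0,0,-77.4],[0,0,-77.4],[0,0,-77.4],[0,0,-77.4],[0,0,-77.4],[0,0,-77.4],[0,0,-77.4],[0,0,-77.4]],"grip":[1,1,0.6,0.6,0.6,0.6,0.6,0.6,0.6,0.6,0.6,0.6,0.6,0.6,0.6]}'
python3 - <<'E'
from h import *
s,p,r=st();print(s["time"],s["q"],p,Bd(p),r.as_matrix(),s["width"])
pt=W(-160,0,200);rel(pt,rot(tilt(.61),-EY));rel(W(-160,0,30),rot(tilt(.61),-EY))
E
```

```text
time: 1.6
position: [0.5692, -0.2719, 0.3403]
eef_rot: [-0.0, 0.65, 0.76, -0.0]
wrist_force: [-0.5, 0.7, -1.2]
width: 0.0513
finger_force: 0.0
1.6 [-0.6335  0.2405  1.3193 -0.0002  1.582  -0.7878] [ 0.5692 -0.2719  0.3403] [-247.8   24.3  340.3] [[-0.1537  0.9881 -0.0002]
 [ 0.9881  0.1537 -0.0001]
 [-0.     -0.0003 -1.    ]] 0.05131255076655789
xyz [0.0879, 0.0241, 0.1403] rot [0.0, 35.0, -0.2]
xyz [0.0879, 0.0241, 0.3103] rot [0.0, 35.0, -0.2]
```

```bash
python3 - <<'E'
from h import *
for x,z in[(-155,100),(-155,17)]: rel(W(x,0,z),rot(tilt(np.radians(18)),-EY))
E
```

```text
xyz [0.0929, 0.0241, 0.2403] rot [0.0, 18.0, -0.2]
xyz [0.0929, 0.0241, 0.3233] rot [0.0, 18.0, -0.2]
```

```bash
python3 -m pendant '{"xyz":[[0.05,0.024,0.03],[0.093,0.024,0.06],[0.093,0.024,0.1],[0.093,0.024,0.14],[0.093,0.024,0.18],[0.093,0.024,0.22],[0.093,0.024,0.25],[0.093,0.024,0.27],[0.093,0.024,0.285],[0.093,0.024,0.3],[0.093,0.024,0.3],[0.093,0.024,0.3]],"delta_rot":[[0,9,0],[0,18,0],[0,18,0],[0,18,0],[0,18,0],[0,18,0],[0,18,0],[0,18,0],[0,18,0],[0,18,0],[0,18,0],[0,18,0]],"grip":[0,0,0,0,0,0,0,0,0,0,0,0]}'
python3 - <<'E'
from h import *
import cv2
s,p,r=st();print(s["time"],s["q"],p,Bd(p),s["width"],s["wrist_force"])
cv2.imwrite("pics/s1.png",cv2.resize(cams.read_camera("side")[:,:,::-1][130:360,200:500],None,fx=2.6,fy=2.6))
rel(W(-155,0,17.5),rot(tilt(np.radians(18)),-EY));rel(W(-140,0,17.5),rot(tilt(np.radians(18)),-EY))
E
```

```text
time: 2.8
position: [0.5794, -0.1756, 0.0408]
eef_rot: [-0.119, 0.641, 0.751, 0.102]
wrist_force: [-0.2, 0.1, -0.2]
width: 0.0002
finger_force: 0.0
2.8 [-0.6111  0.5878  1.5131  0.2348  1.2702 -0.8643] [ 0.5794 -0.1756  0.0408] [-154.2   -0.9   40.8] 0.00021765707406420367 [-0.2477  0.1075 -0.1698]
xyz [-0.0078, -0.0013, 0.0225] rot [0.1, 0.1, 0.0]
xyz [0.0064, -0.0013, 0.0271] rot [0.1, 0.1, 0.0]
```

View pics/s1.png

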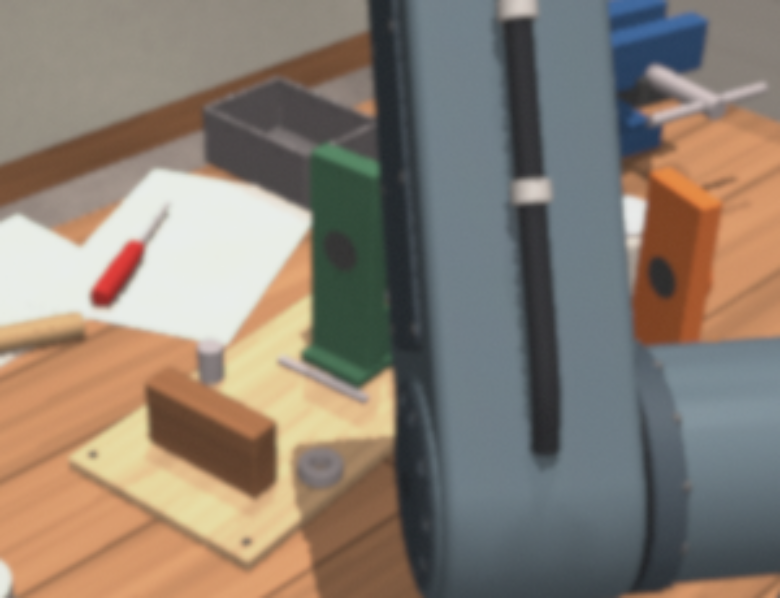

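The arm hides part of it, but the bracket still stands clear behind the strip and nothing else has moved. I'll lower behind the foot and slide it gently up to the strip.

```bash
python3 -m pendant '{"xyz":[[-0.0015,0,0.010],[-0.003,0,0.018],[-0.003,0,0.0235],[-0.003,0,0.0235],[0.003,0,0.0255],[0.009,0,0.0275],[0.011,0,0.028],[0.013,0,0.0287],[0.0145,0,0.029],[0.0145,0,0.029]],"delta_rot":[[0,0,0],[0,0,0],[0,0,0],[0,0,0],[0,0,0],[0,0,0],[0,0,0],[0,0,0],[0,0,0],[0,0,0]],"grip":[0,0,0,0,0,0,0,0,0,0]}'
python3 - <<'E'
from h import *
s,p,r=st();print(s["time"],Bd(p),s["wrist_force"],"board fx",s["wrist_force"]@EX)
E
```

```text
time: 3.85
position: [0.5757, -0.1526, 0.0173]
eef_rot: [-0.119, 0.641, 0.751, 0.102]
wrist_force: [0.1, 0.2, 0.6]
width: 0.0
finger_force: 0.0
3.85 [-130.9   -0.8   17.3] [0.0741 0.209  0.6068] board fx 0.19478043440672949
```

```bash
python3 -m pendant '{"xyz":[[0.001,0,0.0003],[0.002,0,0.0006],[0.003,0,0.001],[0.003,0,0.001]],"delta_rot":[[0,0,0],[0,0,0],[0,0,0],[0,0,0]],"grip":[0,0,0,0]}'
python3 - <<'E'
from h import *
s,p,r=st();print(s["time"],Bd(p),s["wrist_force"],"board fx",s["wrist_force"]@EX)
E
python3 -m pendant '{"xyz":[[0.001,0,0.0003],[0.002,0,0.0006],[0.002,0,0.0006]],"delta_rot":[[0,0,0],[0,0,0],[0,0,0]],"grip":[0,0,0]}'
python3 - <<'E'
from h import *
s,p,r=st();print(s["time"],Bd(p),s["wrist_force"],"board fx",s["wrist_force"]@EX)
E
```

```text
time: 4.25
position: [0.575, -0.1495, 0.0171]
eef_rot: [-0.119, 0.641, 0.751, 0.102]
wrist_force: [0.1, 1.0, -0.8]
width: -0.0001
finger_force: 0.0
4.25 [-127.7   -0.6   17.1] [ 0.0884  1.0086 -0.7918] board fx 0.9823175306118872
time: 4.55
position: [0.5751, -0.1481, 0.0173]
eef_rot: [-0.118, 0.641, 0.751, 0.101]
wrist_force: [0.4, -3.6, -0.7]
width: 0.0
finger_force: 1.7
4.55 [-126.4   -0.9   17.3] [ 0.4371 -3.597  -0.7246] board fx -3.6210441061145437
```

```bash
for i in 1; do python3 -m pendant '{"xyz":[[0.001,0,0.0003],[0.002,0,0.0006],[0.002,0,0.0006]],"delta_rot":[[0,0,0],[0,0,0],[0,0,0]],"grip":[0,0,0]}'; done
python3 - <<'E'
from h import *
s,p,r=st();print(s["time"],Bd(p),"board fx",s["wrist_force"]@EX)
E
python3 -m pendant '{"xyz":[[0.001,0,0.0003],[0.002,0,0.0006],[0.002,0,0.0006]],"delta_rot":[[0,0,0],[0,0,0],[0,0,0]],"grip":[0,0,0]}'
python3 - <<'E'
from h import *
s,p,r=st();print(s["time"],Bd(p),"board fx",s["wrist_force"]@EX)
import cv2
cv2.imwrite("pics/t1.png",cv2.resize(cams.read_camera("top")[:,:,::-1][155:280,225:395],None,fx=4.6,fy=4.6,interpolation=cv2.INTER_CUBIC))
E
```

```text
time: 4.85
position: [0.5745, -0.1454, 0.0172]
eef_rot: [-0.119, 0.641, 0.751, 0.102]
wrist_force: [0.5, -3.2, -1.1]
width: -0.0001
finger_force: 1.4
4.85 [-123.6   -0.7   17.2] board fx -3.201916776848178
time: 5.15
position: [0.5744, -0.1435, 0.0174]
eef_rot: [-0.119, 0.641, 0.751, 0.102]
wrist_force: [2.7, -4.1, -2.4]
width: -0.0002
finger_force: 1.9
5.15 [-121.8   -0.9   17.4] board fx -4.518060127351909
```

View pics/t1.png

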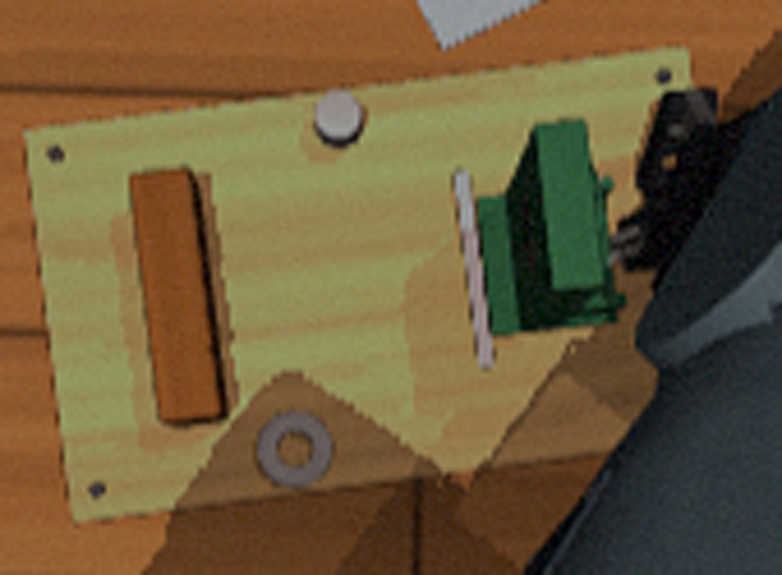

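The foot has slid up to the strip: toe corners at about (478,198) and (492,335), the lower one touching the strip and the other about 2 mm short. The other things haven't moved. Now I'll back off and go up.

```bash
python3 -m pendant '{"xyz":[[-0.012,0,-0.004],[-0.038,0,-0.012],[-0.025,0,-0.055],[-0.01,0,-0.1],[0.005,0,-0.145],[0.02,0,-0.19],[0.035,0,-0.235],[0.05,0,-0.28],[0.05,0,-0.28],[0.05,0,-0.28]],"delta_rot":[[0,0,0],[0,0,0],[0,0,0],[0,0,0],[0,0,0],[0,0,0],[0,0,0],[0,0,0],[0,0,0],[0,0,0]],"grip":[0,0,0,0,0,0,0.4,0.4,0.4,0.4]}'
cat > fit.py <<'E'
from h import *
from scipy.optimize import least_squares
Q=np.array([[-1.3993,.1815,1.6079,0,1.3538,-.2063],[-.6335,.2405,1.3193,-.0002,1.582,-.7878],[-.6111,.5878,1.5131,.2348,1.2702,-.8643]])
P=np.array([[.21203,-.53394,.23044],[.5692,-.2719,.3403],[.5794,-.1756,.0408]])
def fk(q,v):
    a1,h,L2,L3,Lt,dy,e=v
    r1=R.from_euler('z',q[0]); r2=r1*R.from_euler('y',q[1]); r3=r2*R.from_euler('y',q[2]); r4=r3*R.from_euler('z',-q[3]); r5=r4*R.from_euler('y',q[4]); r6=r5*R.from_euler('z',q[5])
    return r1.apply([a1,dy,h])+r2.apply([0,0,L2])+r3.apply([e,0,L3])+r5.apply([0,0,Lt]), r6
E
python3 - <<'E'
from fit import *
s,p,r=st(); print(s["time"],s["q"],p,Bd(p))
Q=np.r_[Q,[s["q"]]];P=np.r_[P,[p]]
for sg in(1,):
    f=lambda v:np.r_[np.ravel([fk(q,v)[0]-x for q,x in zip(Q,P)]),1e-3*(v-np.array([0,.3,.5,.5,.3,.1,0]))]
    o=least_squares(f,[0,.3,.5,.5,.3,.1,0]);print(o.x,np.abs(o.fun[:-7]).max())
x,z6=fk(s["q"],o.x); print((z6.inv()*r).as_rotvec(), r.as_matrix(), z6.as_matrix())
E
```

```text
time: 6.2
position: [0.5805, -0.1823, 0.3006]
eef_rot: [-0.118, 0.641, 0.752, 0.102]
wrist_force: [0.2, 0.1, -0.9]
width: 0.0339
finger_force: 0.0
6.2 [-0.6187  0.3265  1.3204  0.2248  1.7127 -0.7697] [ 0.5805 -0.1823  0.3006] [-161.    -0.9  300.6]
[ 0.0159  0.1033  0.0628  0.5499 -0.1661  0.1347 -0.0129] 0.03821224877460197
[-0.4893  0.0077  1.4792] [[-0.1504  0.9875 -0.0467]
 [ 0.9395  0.1575  0.3041]
 [ 0.3077  0.0019 -0.9515]] [[-0.942  -0.1448 -0.3027]
 [-0.1343  0.9894 -0.0554]
 [ 0.3075 -0.0115 -0.9515]]
```

```bash
sed -i "s/'z',-q\[3\]/'z',q[3]/; s/^Q=.*/&\nQ=np.r_[Q,[[-.6187,.3265,1.3204,.2248,1.7127,-.7697]]]/; s/^P=.*/&\nP=np.r_[P,[[.5805,-.1823,.3006]]]/" fit.py
cat >> fit.py <<'E'
f=lambda v:np.r_[np.ravel([fk(q,v)[0]-x for q,x in zip(Q,P)]),1e-4*(v-np.array([0,.3,.5,.5,.3,.1,0]))]
V=least_squares(f,[0,.3,.5,.5,.3,.1,0]);err=np.abs(V.fun[:-7]).max();V=V.x
lo=np.array([-2.99,-.89,.3,-1.14,0,-3.12]);hi=np.array([2.99,2.07,2.58,4.28,2.63,3.12])
F=None
def ik(p,Rt,q0):
    def g(q):
        x,r=fk(q,V); return np.r_[(x-p)*5,(Rt.inv()*r*F).as_rotvec()]
    o=least_squares(g,np.clip(q0,lo+.01,hi-.01),bounds=(lo,hi)); return o.x,np.abs(o.fun).max()
E
python3 - <<'E'
from fit import *
import fit
s,p,r=st(); print(V,err)
x,z6=fk(s["q"],V); print((z6.inv()*r).as_rotvec()); fit.F=z6.inv()*r
toe=(-51,0,12)
for name,ysg in(("a:y=+EX",1),("a:y=-EX",-1)):
    q=s["q"].copy()
    for th in np.arange(0,1.26,.2):
        # tool along -bracket z, TCP 25 below top mid-plane
        bx=lambda x,z: W(-51+(x-32)*np.cos(th)+z*np.sin(th),0,12-(x-32)*np.sin(th)+z*np.cos(th))
        q,e=ik(bx(7,188),rot(tilt(-th),ysg*EX+0*EZ if th<1e-9 else ysg*(np.cos(th)*EX-np.sin(th)*EZ)),q); print(name,round(th,2),q,round(e,4))
for q4 in(3.1,):
  for ysg in(1,-1):
    q=np.array([0,-.2,2.3,3.1,.6,0])
    for th in np.arange(0,1.26,.2):
        bx=lambda x,z: W(-51+(x-32)*np.cos(th)+z*np.sin(th),-15,12-(x-32)*np.sin(th)+z*np.cos(th))
        q,e=ik(bx(7,200),rot(-EY,ysg*(np.cos(th)*EX-np.sin(th)*EZ)),q); print("b",ysg,round(th,2),q,round(e,4))
E
```

```text
[-0.0001  0.3134  0.4379  0.5146  0.3187  0.1178  0.0854] 5.573777143041969e-05
[-0.     -0.      1.5708]
a:y=+EX 0.0 [-0.3786  0.2096  1.6385 -0.      1.2935 -2.1066] 0.0
a:y=+EX 0.2 [-0.2131  0.1619  1.7054 -0.1994  1.2078 -1.8763] 0.0
a:y=+EX 0.4 [-0.0365  0.1762  1.7433 -0.4269  1.1754 -1.6071] 0.0
a:y=+EX 0.6 [ 0.1328  0.2532  1.7496 -0.6492  1.2046 -1.335 ] 0.0
a:y=+EX 0.8 [ 0.2788  0.3835  1.7241 -0.8361  1.2855 -1.095 ] 0.0
a:y=+EX 1.0 [ 0.3932  0.5524  1.6683 -0.9796  1.3997 -0.9036] 0.0
a:y=+EX 1.2 [ 0.474   0.745   1.5858 -1.0894  1.5317 -0.7605] 0.0
a:y=-EX 0.0 [-0.3786  0.2096  1.6385  0.      1.2935  1.035 ] 0.0
a:y=-EX 0.2 [-0.2131  0.1619  1.7054 -0.1994  1.2078  1.2653] 0.0
a:y=-EX 0.4 [-0.0365  0.1762  1.7433 -0.4269  1.1754  1.5344] 0.0
a:y=-EX 0.6 [ 0.1328  0.2532  1.7496 -0.6492  1.2046  1.8066] 0.0
a:y=-EX 0.8 [ 0.2788  0.3835  1.7241 -0.8361  1.2855  2.0465] 0.0
a:y=-EX 1.0 [ 0.3932  0.5524  1.6683 -0.9796  1.3997  2.238 ] 0.0
a:y=-EX 1.2 [ 0.474   0.745   1.5858 -1.0894  1.5317  2.381 ] 0.0
b 1 0.0 [-0.8999  0.3795  2.3699  2.0514  1.3819  1.9165] 0.0
b 1 0.2 [-0.8209  0.3535  2.424   2.1325  1.3705  1.6769] 0.0
b 1 0.4 [-0.724   0.3688  2.4606  2.2362  1.3741  1.4149] 0.0
b 1 0.6 [-0.6123  0.4301  2.4747  2.3579  1.4015  1.1372] 0.0
b 1 0.8 [-0.4939  0.532   2.4642  2.4854  1.4553  0.8593] 0.0
b 1 1.0 [-0.3809  0.6599  2.4307  2.603   1.527   0.5969] 0.0
b 1 1.2 [-0.2859  0.7984  2.3788  2.6982  1.603   0.3555] 0.0
b -1 0.0 [-0.8999  0.3795  2.3699  2.0514  1.3819 -1.2251] 0.0
b -1 0.2 [-0.8209  0.3535  2.424   2.1325  1.3705 -1.4647] 0.0
b -1 0.4 [-0.724   0.3688  2.4606  2.2362  1.3741 -1.7267] 0.0
b -1 0.6 [-0.6123  0.4301  2.4747  2.3579  1.4015 -2.0044] 0.0
b -1 0.8 [-0.4939  0.532   2.4642  2.4854  1.4553 -2.2823] 0.0
b -1 1.0 [-0.3809  0.6599  2.4307  2.603   1.527  -2.5446] 0.0
b -1 1.2 [-0.2859  0.7984  2.3788  2.6982  1.603  -2.7861] 0.0
```

```bash
python3 - <<'E'
from h import *
t=lambda x,y,z: ray("top",225+(x+.5)/4.6-.5,155+(y+.5)/4.6-.5,z)
T=[Bd(t(*c,.222)) for c in[(537,122),(583,120),(602,287),(553,291)]];print(T,np.mean(T,0))
rel(W(-76,0,262),rot(tilt(0),-EX)); rel(W(-76,0,300),rot(tilt(0),-EX))
for d in range(1,21):
    c,s=np.cos(np.radians(d)),np.sin(np.radians(d)); print(d,np.round([-(-25*c+190*s+25),-(25*s+190*c-190)],1),end=" ")
E
```

```text
[array([-66.5, -34.9, 222. ]), array([-85.4, -33.3, 222. ]), array([-83.7,  36.1, 222. ]), array([-63.5,  35.2, 222. ])] [-74.775   0.775 222.   ]
xyz [0.069, -0.0009, 0.0629] rot [-14.0, -14.1, 89.3]
xyz [0.0807, -0.0009, 0.0268] rot [-14.0, -14.1, 89.3]
1 [-3.3 -0.4] 2 [-6.6 -0.8] 3 [-10.  -1.] 4 [-13.3  -1.3] 5 [-16.7  -1.5] 6 [-20.   -1.6] 7 [-23.3  -1.6] 8 [-26.7  -1.6] 9 [-30.   -1.6] 10 [-33.4  -1.5] 11 [-36.7  -1.3] 12 [-40.  -1.] 13 [-43.4  -0.8] 14 [-46.7  -0.4] 15 [-50.   0.] 16 [-53.3   0.5] 17 [-56.6   1. ] 18 [-59.9   1.6] 19 [-63.2   2.2] 20 [-66.5   2.9]
```

```bash
python3 -m pendant '{"xyz":[[0.03,0,0.0],[0.06,-0.001,0.01],[0.081,-0.001,0.027],[0.081,-0.001,0.027],[0.081,-0.001,0.027],[0.081,-0.001,0.027],[0.081,-0.001,0.027],[0.081,-0.001,0.027],[0.081,-0.001,0.027],[0.081,-0.001,0.027],[0.081,-0.001,0.027],[0.081,-0.001,0.027],[0.081,-0.001,0.027],[0.075,-0.001,0.045],[0.069,-0.001,0.063],[0.069,-0.001,0.063]],"delta_rot":[[-1.4,-1.4,9],[-3,-3,18],[-14,-14.1,89.3],[-14,-14.1,89.3],[-14,-14.1,89.3],[-14,-14.1,89.3],[-14,-14.1,89.3],[-14,-14.1,89.3],[-14,-14.1,89.3],[-14,-14.1,89.3],[-14,-14.1,89.3],[-14,-14.1,89.3],[-14,-14.1,89.3],[-14,-14.1,89.3],[-14,-14.1,89.3],[-14,-14.1,89.3]],"grip":[0.5,0.5,0.5,0.5,0.5,0.5,0.5,0.5,0.5,0.5,0.5,0.5,0.5,0.5,0.5,0.5]}' 20
python3 - <<'E'
from h import *
import cv2
s,p,r=st();print(s["time"],s["q"],Bd(p),s["width"],s["wrist_force"])
rel(W(-75,0,202),rot(tilt(0),-EX))
cv2.imwrite("pics/w1.png",cams.read_camera("wrist")[:,:,::-1])
E
```

```text
time: 7.8
position: [0.5638, -0.0976, 0.2568]
eef_rot: [-0.003, 0.997, 0.079, -0.004]
wrist_force: [-0.9, -0.7, -0.3]
width: 0.0427
finger_force: 0.0
7.8 [-0.3795  0.1599  1.5789  0.0013  1.4117  1.0334] [-74.8   2.3 256.8] 0.04266390548429494 [-0.9439 -0.6825 -0.2595]
xyz [0.0027, 0.0006, 0.0548] rot [-0.3, 0.4, 0.0]
```

View pics/w1.png

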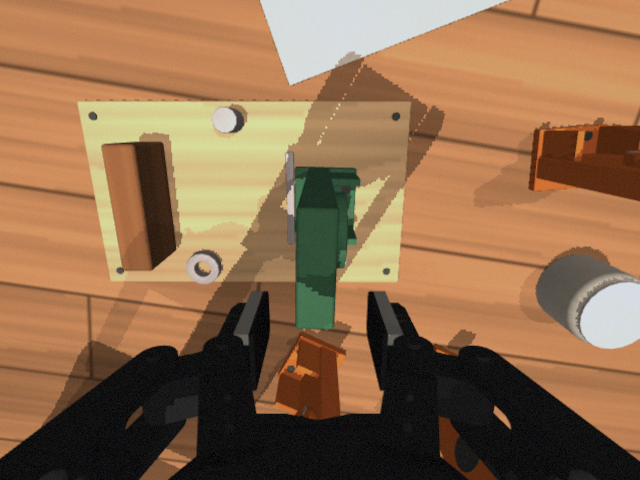

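The wrist picture shows the upright's top end (columns 298–335) centred between the open fingers (268–368), with room on both sides. Next I'll straddle it and narrow the opening to 28 mm, which is wider than the 22 mm slab and so doesn't pinch.

```bash
python3 -m pendant '{"xyz":[[0.0027,0,0.015],[0.0027,0.0005,0.03],[0.0027,0.0005,0.042],[0.0027,0.0005,0.05],[0.0027,0.0005,0.055],[0.0027,0.0005,0.055],[0.0027,0.0005,0.055],[0.0027,0.0005,0.055]],"delta_rot":[[-0.3,0.4,0],[-0.3,0.4,0],[-0.3,0.4,0],[-0.3,0.4,0],[-0.3,0.4,0],[-0.3,0.4,0],[-0.3,0.4,0],[-0.3,0.4,0]],"grip":[0.5,0.5,0.5,0.5,0.45,0.4,0.33,0.33]}' 20
python3 - <<'E'
from h import *
s,p,r=st();print(s["time"],Bd(p),s["width"],s["wrist_force"],s["finger_force"],r.as_matrix()[:,2])
rel(W(-75,0,202),rot(tilt(0),-EX))
E
```

```text
time: 8.65
position: [0.569, -0.0982, 0.2062]
eef_rot: [0.002, 0.997, 0.078, 0.003]
wrist_force: [0.9, 0.4, 0.9]
width: 0.0283
finger_force: 0.0
8.65 [-76.1  -2.7 206.2] 0.028293429782274417 [0.8911 0.4461 0.9063] 0.0 [ 0.0072 -0.0029 -1.    ]
xyz [-0.0027, -0.0011, 0.0041] rot [0.2, -0.4, -0.0]
```

```bash
python3 -m pendant '{"xyz":[[0,0,0],[0,0,0]],"delta_rot":[[0,0,0],[0,0,0]],"grip":[0.33,0.33]}' 20
python3 - <<'E'
from h import *
s,p,r=st();print(Bd(p));rel(W(-75,0,202),rot(tilt(0),-EX))
E
```

```text
time: 8.85
position: [0.5687, -0.0981, 0.2059]
eef_rot: [0.002, 0.997, 0.078, 0.003]
wrist_force: [0.7, 0.2, -0.2]
width: 0.0281
finger_force: 0.0
[-76.   -2.5 205.9]
xyz [-0.0025, -0.001, 0.0038] rot [0.2, -0.4, -0.0]
```

```bash
python3 -m pendant '{"xyz":[[-0.0025,-0.001,0.004],[-0.0025,-0.001,0.004]],"delta_rot":[[0.2,-0.4,0],[0.2,-0.4,0]],"grip":[0.33,0.33]}' 20
python3 -m pendant '{"xyz":[[0,-0.0033,-0.0004],[0,-0.0066,-0.0008],[0,-0.01,-0.001],[0,-0.0133,-0.0013],[0,-0.0167,-0.0015],[0,-0.02,-0.0016],[0,-0.0233,-0.0016],[0,-0.0267,-0.0016],[0,-0.03,-0.0016],[0,-0.0334,-0.0015],[0,-0.0334,-0.0015]],"delta_rot":[[-1,0,0],[-2,0,0],[-3,0,0],[-4,0,0],[-5,0,0],[-6,0,0],[-7,0,0],[-8,0,0],[-9,0,0],[-10,0,0],[-10,0,0]],"grip":[0.33,0.33,0.33,0.33,0.33,0.33,0.33,0.33,0.33,0.33,0.33]}' 20
python3 - <<'E'
from h import *
import cv2
s,p,r=st();print(s["time"],Bd(p),s["width"],s["wrist_force"],s["finger_force"],np.degrees(np.arccos(-r.as_matrix()[2,2])))
cv2.imwrite("pics/t2.png",cv2.resize(np.hstack([cams.read_camera("top")[150:285,225:395],cams.read_camera("side")[170:305,240:410]])[:,:,::-1],None,fx=2.3,fy=2.3,interpolation=cv2.INTER_CUBIC))
E
```

```text
time: 9.05
position: [0.5654, -0.0972, 0.2007]
eef_rot: [-0.0, 0.997, 0.078, -0.001]
wrist_force: [0.6, 0.8, -0.2]
width: 0.0286
finger_force: 0.0
time: 10.15
position: [0.5604, -0.0635, 0.2027]
eef_rot: [0.087, 0.993, 0.078, 0.006]
wrist_force: [0.5, -0.8, -0.7]
width: 0.0282
finger_force: 0.1
10.15 [-40.6   0.3 202.7] 0.02819436984372713 [ 0.4755 -0.7603 -0.6831] 0.12666262686252594 10.018671243475334
```

View pics/t2.png

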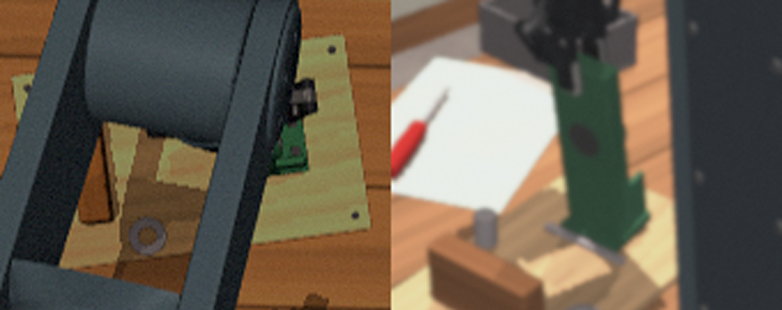

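The right half shows the bracket leaning with the hand (finger at its top, about (570,75)) and its foot still at the strip (about (590,240)). The push is about 0.8 N, as expected. Continuing the arc.

```bash
python3 -m pendant '{"xyz":[[0,-0.0033,-0.0004],[0,-0.0066,-0.0008],[0,-0.01,-0.001],[0,-0.0133,-0.0013],[0,-0.0167,-0.0015],[0,-0.02,-0.0016],[0,-0.0233,-0.0016],[0,-0.0267,-0.0016],[0,-0.03,-0.0016],[0,-0.0334,-0.0015],[0,-0.0367,-0.0013],[0,-0.04,-0.001],[0,-0.0434,-0.0008],[0,-0.0467,-0.0004],[0,-0.05,0]],"delta_rot":[[-1,0,0],[-2,0,0],[-3,0,0],[-4,0,0],[-5,0,0],[-6,0,0],[-7,0,0],[-8,0,0],[-9,0,0],[-10,0,0],[-11,0,0],[-12,0,0],[-13,0,0],[-14,0,0],[-15,0,0]],"grip":[0.33,0.33,0.33,0.33,0.33,0.33,0.33,0.33,0.33,0.33,0.33,0.33,0.33,0.33,0.33]}' 20
python3 - <<'E'
from h import *
s,p,r=st();th=np.arccos(-r.as_matrix()[2,2]);c,n=np.cos(th),np.sin(th)
print(s["time"],Bd(p),"plan",-50-25*c+190*n,12+25*n+190*c,s["width"],s["wrist_force"],s["finger_force"],np.degrees(th))
E
```

```text
time: 11.75
position: [0.553, -0.0155, 0.1941]
eef_rot: [0.216, 0.973, 0.076, 0.016]
wrist_force: [0.3, -0.5, -0.9]
width: 0.0285
finger_force: 0.2
11.75 [  8.    0.2 194.1] plan 7.886410167316413 194.6859696800529 0.02847646734315858 [ 0.3445 -0.5357 -0.9132] 0.19684022292494774 25.0773356274434
```

```bash
python3 -m pendant '{"xyz":[[0,-0.0033,-0.0004],[0,-0.0066,-0.0008],[0,-0.01,-0.001],[0,-0.0133,-0.0013],[0,-0.0167,-0.0015],[0,-0.02,-0.0016],[0,-0.0233,-0.0016],[0,-0.0267,-0.0016],[0,-0.03,-0.0016],[0,-0.0334,-0.0015],[0,-0.0367,-0.0013],[0,-0.04,-0.001],[0,-0.0434,-0.0008],[0,-0.0467,-0.0004],[0,-0.05,0]],"delta_rot":[[-1,0,0],[-2,0,0],[-3,0,0],[-4,0,0],[-5,0,0],[-6,0,0],[-7,0,0],[-8,0,0],[-9,0,0],[-10,0,0],[-11,0,0],[-12,0,0],[-13,0,0],[-14,0,0],[-15,0,0]],"grip":[0.33,0.33,0.33,0.33,0.33,0.33,0.33,0.33,0.33,0.33,0.33,0.33,0.33,0.33,0.33]}' 20
python3 - <<'E'
from h import *
import cv2
s,p,r=st();th=np.arccos(-r.as_matrix()[2,2]);c,n=np.cos(th),np.sin(th)
print(s["time"],s["q"],Bd(p),"plan",-50-25*c+190*n,12+25*n+190*c,s["width"],s["wrist_force"],s["finger_force"],np.degrees(th))
cv2.imwrite("pics/s3.png",cv2.resize(cams.read_camera("side")[150:350,200:430][:,:,::-1],None,fx=2.8,fy=2.8,interpolation=cv2.INTER_CUBIC))
E
```

```text
time: 13.25
position: [0.5459, 0.0292, 0.1729]
eef_rot: [0.342, 0.937, 0.074, 0.026]
wrist_force: [0.8, -0.1, -2.2]
width: 0.0282
finger_force: 0.6
13.25 [ 0.2136  0.3129  1.7378 -0.7455  1.2454  1.9324] [ 53.3   0.1 172.9] plan 53.19861152494224 173.4776968479674 0.028193222495433712 [ 0.7949 -0.1269 -2.155 ] 0.5570515617728233 40.07805404148048
```

View pics/s3.png

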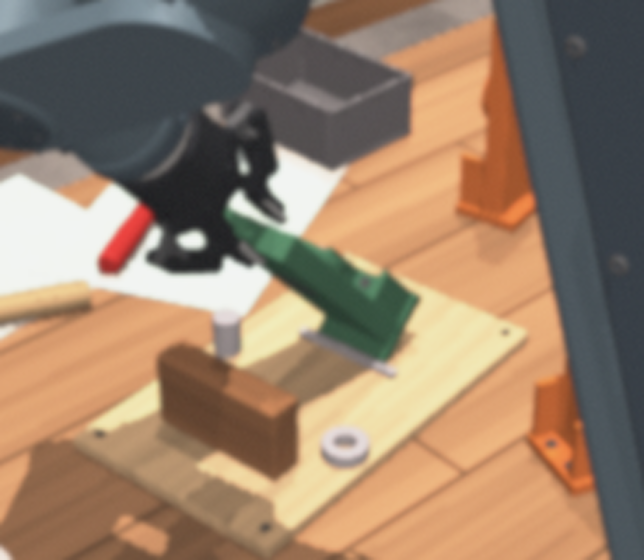

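The bracket is resting on the front finger at 40–45° with its toe at the strip (345,340); the socket and bearing are untouched. Continuing to 60°.

```bash
python3 -m pendant '{"xyz":[[0,-0.0033,-0.0004],[0,-0.0066,-0.0008],[0,-0.01,-0.001],[0,-0.0133,-0.0013],[0,-0.0167,-0.0015],[0,-0.02,-0.0016],[0,-0.0233,-0.0016],[0,-0.0267,-0.0016],[0,-0.03,-0.0016],[0,-0.0334,-0.0015],[0,-0.0367,-0.0013],[0,-0.04,-0.001],[0,-0.0434,-0.0008],[0,-0.0467,-0.0004],[0,-0.05,0],[0,-0.0533,0.0005],[0,-0.0566,0.001],[0,-0.0599,0.0016],[0,-0.0632,0.0022],[0,-0.0665,0.0029]],"delta_rot":[[-1,0,0],[-2,0,0],[-3,0,0],[-4,0,0],[-5,0,0],[-6,0,0],[-7,0,0],[-8,0,0],[-9,0,0],[-10,0,0],[-11,0,0],[-12,0,0],[-13,0,0],[-14,0,0],[-15,0,0],[-16,0,0],[-17,0,0],[-18,0,0],[-19,0,0],[-20,0,0]],"grip":[0.33,0.33,0.33,0.33,0.33,0.33,0.33,0.33,0.33,0.33,0.33,0.33,0.33,0.33,0.33,0.33,0.33,0.33,0.33,0.33]}' 20
python3 -m pendant '{"xyz":[[0,-0.0016,-0.0002],[0,-0.0033,-0.0004],[0,-0.005,-0.0006],[0,-0.0066,-0.0008],[0,-0.0083,-0.0009],[0,-0.01,-0.001],[0,-0.0116,-0.0012],[0,-0.0133,-0.0013],[0,-0.015,-0.0014],[0,-0.0167,-0.0015],[0,-0.0183,-0.0016],[0,-0.02,-0.0016],[0,-0.02,-0.0016]],"delta_rot":[[-0.5,0,0],[-1,0,0],[-1.5,0,0],[-2,0,0],[-2.5,0,0],[-3,0,0],[-3.5,0,0],[-4,0,0],[-4.5,0,0],[-5,0,0],[-5.5,0,0],[-6,0,0],[-6,0,0]],"grip":[0.33,0.33,0.33,0.33,0.33,0.33,0.33,0.33,0.33,0.33,0.33,0.33,0.33]}' 20
python3 - <<'E'
from h import *
s,p,r=st();th=np.arccos(-r.as_matrix()[2,2]);c,n=np.cos(th),np.sin(th)
print(s["time"],s["q"],Bd(p),"plan",-50-25*c+190*n,12+25*n+190*c,s["width"],s["wrist_force"],s["finger_force"],np.degrees(th))
E
```

```text
time: 15.3
position: [0.5383, 0.0776, 0.1279]
eef_rot: [0.499, 0.863, 0.068, 0.039]
wrist_force: [0.1, -1.2, -3.3]
width: 0.0282
finger_force: 0.9
time: 16.6
position: [0.5363, 0.0889, 0.1112]
eef_rot: [0.543, 0.836, 0.066, 0.042]
wrist_force: [1.1, 0.3, -2.6]
width: 0.0284
finger_force: 1.0
16.6 [ 0.4629  0.7002  1.6033 -1.0611  1.5042  2.3497] [113.7   0.3 111.2] plan 113.4427589674415 112.05730628550234 0.02837161825127127 [ 1.1318  0.2998 -2.6185] 1.0273262823875484 66.02148884234796
```

```bash
python3 -m pendant '{"xyz":[[0,-0.0008,-0.0001],[0,-0.0016,-0.0002],[0,-0.0025,-0.0003],[0,-0.0033,-0.0004],[0,-0.0042,-0.0005],[0,-0.005,-0.0006],[0,-0.0058,-0.0007],[0,-0.0066,-0.0008],[0,-0.0066,-0.0008]],"delta_rot":[[-0.25,0,0],[-0.5,0,0],[-0.75,0,0],[-1,0,0],[-1.25,0,0],[-1.5,0,0],[-1.75,0,0],[-2,0,0],[-2,0,0]],"grip":[0.33,0.33,0.33,0.33,0.33,0.33,0.33,0.33,0.33]}' 20
python3 -m pendant '{"xyz":[[0,-0.0008,-0.0001],[0,-0.0016,-0.0002],[0,-0.0025,-0.0003],[0,-0.0033,-0.0004],[0,-0.0033,-0.0004]],"delta_rot":[[-0.25,0,0],[-0.5,0,0],[-0.75,0,0],[-1,0,0],[-1,0,0]],"grip":[0.33,0.33,0.33,0.33,0.33]}' 20
python3 - <<'E'
from h import *
import cv2
s,p,r=st();th=np.arccos(-r.as_matrix()[2,2]);c,n=np.cos(th),np.sin(th)
print(s["time"],s["q"],Bd(p),"plan",-50-25*c+190*n,12+25*n+190*c,s["width"],s["wrist_force"],s["finger_force"],np.degrees(th))
cv2.imwrite("pics/s4.png",cv2.resize(cams.read_camera("side")[190:350,220:400][:,:,::-1],None,fx=3.6,fy=3.6,interpolation=cv2.INTER_CUBIC))
E
```

```text
time: 17.5
position: [0.5358, 0.0921, 0.1057]
eef_rot: [0.558, 0.826, 0.065, 0.043]
wrist_force: [0.1, -0.8, -2.1]
width: 0.0282
finger_force: 1.1
time: 18.0
position: [0.5356, 0.0937, 0.1028]
eef_rot: [0.565, 0.822, 0.065, 0.044]
wrist_force: [0.6, -0.7, -2.1]
width: 0.0285
finger_force: 1.1
18.0 [ 0.4804  0.7518  1.5792 -1.0872  1.5397  2.3821] [118.6   0.2 102.8] plan 118.43883438012313 103.3967125922232 0.028546382568556825 [ 0.6461 -0.7143 -2.1342] 1.0725026835734752 69.01112663144616
```

View pics/s4.png

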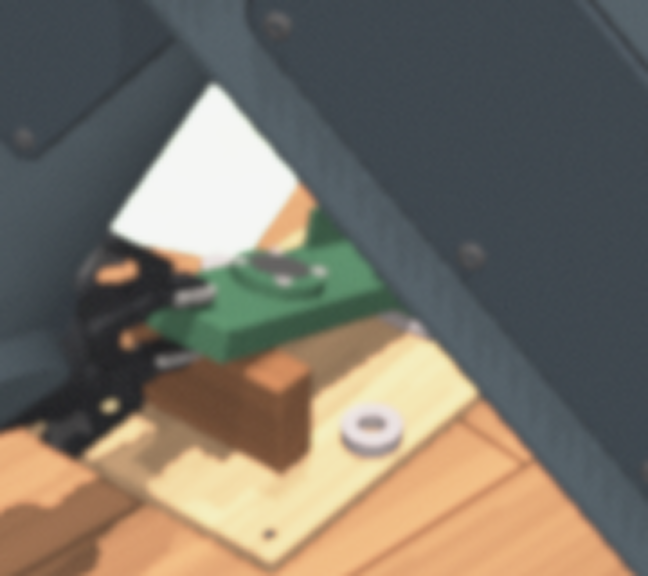

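The bracket lies almost on the bolster, with the front finger under its overhanging end at about (190,360) and beyond the bolster. The finger still carries about 2 N, so I'll lower further in quarter-degree steps.

```bash
python3 -m pendant '{"xyz":[[0,-0.0008,-0.0001],[0,-0.0016,-0.0002],[0,-0.0025,-0.0003],[0,-0.0033,-0.0004],[0,-0.0033,-0.0004]],"delta_rot":[[-0.25,0,0],[-0.5,0,0],[-0.75,0,0],[-1,0,0],[-1,0,0]],"grip":[0.33,0.33,0.33,0.33,0.33]}' 20
python3 -m pendant '{"xyz":[[0,-0.0008,-0.0001],[0,-0.0016,-0.0002],[0,-0.0025,-0.0003],[0,-0.0033,-0.0004],[0,-0.0033,-0.0004]],"delta_rot":[[-0.25,0,0],[-0.5,0,0],[-0.75,0,0],[-1,0,0],[-1,0,0]],"grip":[0.33,0.33,0.33,0.33,0.33]}' 20
```

```text
time: 18.55
position: [0.5355, 0.0953, 0.1002]
eef_rot: [0.572, 0.816, 0.064, 0.044]
wrist_force: [-0.2, -0.0, 0.1]
width: 0.0281
finger_force: 0.0
time: 19.05
position: [0.5351, 0.0967, 0.0969]
eef_rot: [0.579, 0.812, 0.064, 0.045]
wrist_force: [0.0, -0.2, -0.5]
width: 0.0282
finger_force: 0.0
```

```bash
python3 -m pendant '{"xyz":[[0,0,0],[0,0,0],[0,0,0],[0,0,-0.01],[0,0,-0.025],[0,0,-0.045],[0,0,-0.07],[0,0,-0.1],[0,0,-0.12],[0,0,-0.12]],"delta_rot":[[0,0,0],[0,0,0],[0,0,0],[0,0,0],[0,0,0],[0,0,0],[0,0,0],[0,0,0],[0,0,0],[0,0,0]],"grip":[0.38,0.42,0.45,0.45,0.45,0.45,0.45,0.45,0.45,0.45]}' 20
python3 - <<'E'
from h import *
import cv2
s,p,r=st();print(s["time"],s["q"],p,s["wrist_force"],s["finger_force"])
cv2.imwrite("pics/f.png",cv2.resize(np.hstack([cams.read_camera("side")[180:350,210:390],cams.read_camera("top")[140:310,215:395]])[:,:,::-1],None,fx=2.2,fy=2.2,interpolation=cv2.INTER_CUBIC))
E
```

```text
time: 20.05
position: [0.5177, 0.2132, 0.1379]
eef_rot: [0.578, 0.812, 0.065, 0.047]
wrist_force: [0.2, 0.0, 0.5]
width: 0.0383
finger_force: 0.0
20.05 [ 0.6567  0.8126  1.3885 -1.0037  1.7414  2.3385] [0.5177 0.2132 0.1379] [0.2103 0.0462 0.4791] 0.0
```

View pics/f.png

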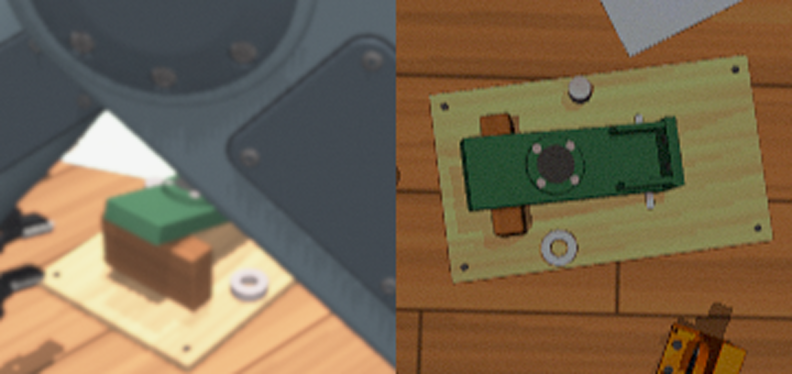

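The bracket lies squarely across the bolster: its top end is at (465,170) in the right half and its foot sits at the strip (643,160). The socket and bearing are where they were, and the gripper is clear. Handing in.

```bash
python3 -c "
from bench import arm
print(arm.close_job())"
```

```text
the job is handed in; nothing more can be done
None
```

The green bracket now lies on its side with its upright across the bolster and its foot at the steel strip; it was supported all the way down without pinching, the socket and bearing beside it didn't move, and the job was handed in at about 20 s with the gripper clear.

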